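# Gear from the hook to the demagnetiser

### The job

Lift the toothed gear off its hook and lay it flat on the black rubber mat, letting go of it. Then pick it up again by its rim, lower it gently over the pin of the demagnetiser until it sits flat and fully down before you let go (do not drop it), and only after that turn the selector to the three-dot mark. Leave the plain ring hanging and leave the oil can and the tin where they stand.

Things in the scene. Friction and masses are not known exactly. Their poses are not given: they have to be found in the camera images.
- gear: the toothed steel gear: a flat disc 66 mm over its teeth, 14 mm thick, with a round 28 mm bore through it, 240 g. Origin at its very centre, z along the bore's axis (both faces are alike). It starts hanging by its bore on one of the stand's two hooks, its axis level and along the hook's bar, its top about 183 mm above the bench
- plain_ring: a plain smooth steel ring without teeth, 54 mm outside, 28 mm bore, 14 mm thick, hanging the same way on the other hook. Origin at its centre, z along its bore. To be left hanging
- stand: fixed hook stand, base plate 150 x 200 x 12 mm; origin on the bench, z up. Two hooks of 8 mm bar at y = +60 and -60 mm: each a post at x = +60, then a level bar (axis 160 mm up) running to x = -55 (towards the robot), where it turns up to a tip 9 mm above the bar's top. A 28 mm bore hung on it can rise 20 mm before it meets the bar: raise it 14 or 15 mm and draw it off in -x
- mat: black rubber mat fixed on the bench, 170 x 170 mm, 4 mm thick. Origin at the centre of its underside, z up
- demag: fixed bench demagnetiser: a grey flat case 170 (x) x 220 (y) mm, its top 60 mm above the bench. Origin on the bench under its centre, z up. On the top, at y = +52 mm of its frame, a round aluminium seat 52 mm across and 6 mm high with a steel pin in its middle; at y = -58 mm the selector
- seat (a point): centre of the seat's upper face, 66 mm above the bench, on the pin's axis; z up. The pin is 25 mm thick, straight for 13 mm above this face and then a cone narrowing to 16 mm at 22 mm above it. A seated gear rests on this face, its centre 7 mm above this point
- selector_grip (a point): middle of the selector's grip, on its upright axis, 97 mm above the bench; turns with it. The selector is a black bar grip 42 mm long, 14 mm thick, 32 mm high (top 104 mm above the bench) on a round skirt; the bar lies along this point's x axis, and a white line on its top marks the pointer end, the -x end
- selector (a joint): selector angle in rad. At 0 the pointer points along -x of the demagnetiser's frame, at the one-dot mark; it grows clockwise seen from above, to 2.1. White dots on the case mark the positions: one dot 0, two dots 0.7, three dots 1.4, four dots 2.1. It stays where it is left; it starts between one and two dots
- oil_can: red oil can with a thin bent spout, 66 mm across, 118 mm high, standing loose; origin at the centre of its underside
- tin: tin of grinding compound, 64 mm across, 60 mm high, standing loose; origin at the centre of its underside
Mind the look-alikes: they are no part of the job. Leave any purple or turquoise look-alike of the gear alone.

How it is judged:
On the way, in this order (a step that is already met when the one before it is completed fails the run):
1. the gear lies flat on the rubber mat, released and at rest (angle between the z axis of gear and the z axis of mat, either way round below 0.1 rad and horizontal distance between gear and mat below 0.075 m and z of gear in the frame of mat below 0.014 m and linear speed of gear below 0.02 m/s and contact force between gear and the fingers below 0.05 N), for 0.2 s.
2. the gear is seated on the pin, flat and fully down, and released (angle between the z axis of gear and the z axis of demag, either way round below 0.06 rad and horizontal distance between gear and seat below 0.004 m and z of gear in the frame of seat below 0.0095 m and linear speed of gear below 0.02 m/s and contact force between gear and the fingers below 0.05 N), for 0.2 s.
3. the selector points at the three-dot mark (value of joint selector between 1.2 and 1.6 rad), for 0.2 s.
At the end, for the whole second after the job is handed in: The gear is released, still, flat (0.06 rad) and fully down (2.5 mm) on the demagnetiser's seat, within 4 mm of the pin's axis; the selector is within 0.2 rad of the three-dot mark (1.4); the plain ring, oil can and tin are within 30 mm of where they started (all of step 3 and angle between the z axis of gear and the z axis of demag, either way round below 0.06 rad and horizontal distance between gear and seat below 0.004 m and z of gear in the frame of seat below 0.0095 m and linear speed of gear below 0.02 m/s and distance of each of plain_ring, oil_can, tin from where it was at the start of the episode below 0.03 m); the robot touches nothing.
It fails at once if the plain ring, the oil can or the tin was moved more than 30 mm (distance of any of plain_ring, oil_can, tin from where it was at the start of the episode above 0.03 m).
It fails at once if the gear was dropped or slammed down the pin (faster than 0.35 m/s while round it) (horizontal distance between gear and seat below 0.012 m and z of gear in the frame of seat below 0.03 m and linear speed of gear above 0.35 m/s).
It fails at once if the gear was forced onto the demagnetiser (more than 40 N) (contact force between gear and demag above 40 N).
It also fails if it takes over 72 s, if anything falls off the work surface, if the arm or the gripper's body presses on something with over 40 N, if the wrist force passes 120 N, or if a joint passes its speed limit or range.

### The arm

A 7-joint arm with a two-finger parallel gripper is mounted at the origin on the work surface. World frame = base frame: x ahead of the robot, y to its left, z up, the work surface at z = 0. Lengths are in m, angles in rad, forces in N, time in s.
With the tool pointing down it reaches from about 0.425 to 1.025 m from the base axis. Payload 9.4 kg.
Tool frame: the origin (TCP) lies midway between the tips of the shut fingers; the grasp point (between the pads) lies 19 mm behind it; z points along the fingers, y is the line along which they close (so a half turn about z gives the same grasp; the last joint's range is limited). The gripper opens to 93 mm and grips with 3 to 60 N. Pads are 15 mm wide; open, the fingers measure 128 mm over their backs; the gripper's body (75 mm by 188 mm) begins 65 mm behind the grasp point.
Start: joints at [-1.202, 0.599, -0.003, 1.599, 0.002, 0.943, -0.08], TCP at [0.313, 0.654, 0.219] pointing down, gripper open.
Joint ranges: [-2.57, 2.57], [-0.35, 1.97], [-1.29, 1.29], [0.11, 2.56], [-1.05, 4.19], [0.11, 1.86], [-2.63, 2.63]. Speed limits (rad/s): [2.22, 2.22, 3.01, 3.01, 3.14, 3.14, 3.14].

### API

Orientations are given as a unit quaternion [w, x, y, z].
In Python, from station import telemetry, imaging, order gives the robot as it stands. The module is installed in compiled form; this text tells all that it offers.
- The arm moves only by the tool play_rows, never from a script. Its argument "series" is a list of rows, each an object with "linear": the shift along the tool's x, y, z as a fraction of full scale, a list of three; "delta_rot": the turn, a rotation vector about the tool's x, y, z as a fraction of full scale, a list of three. In form: [{"linear": [x, y, z], "delta_rot": [ax, ay, az]}, ...]. A call has 1 to 8 rows; each row is the pose to reach, as a shift and turn from the pose commanded when the call began, along the tool's axes at that moment, turning the shorter way round; what a row does not reach only later rows make up. Full scale, the value 1, is 0.15 m for a shift and 360 degrees for a turn. A row lasts 1/10 s, in which the tool goes at most 50 mm and 8.59 degrees, less where a joint would pass 70% of its speed; a pose out of reach is approached as far as the arm can. A call with a number of a shift or a turn outside -1 to 1 is refused whole. A call with a gripper value outside its range is refused whole. "claw" is the opening, from 0 (shut) to 1 (fully open), set as the call begins (left out, the last holds). The fingers move at their own pace and stop on an object; the grip force is fixed at half the most. Time passes only in rows, so rows that repeat a pose let the fingers close. It gives the time, the measured TCP pose, the force, the opening and the grip force at its end, in the units of the state.
- telemetry.get_obs(): the state, without advancing time (a new reading comes with each control period).
- imaging.snapshot(name): name is "scene" or "top"; returns the picture (420x560x3 uint8, blue, green, red); there is no depth.
- imaging.camera_params(name): a dict with "K" (3x3 intrinsics, pixels), "k1" (the pictures are not rectified: a ray, as slopes to the right and down, at radius r is drawn at 1 + k1 r^2 times it, then the intrinsics apply), "R" (3x3) and "t" (3): a world point X has camera coordinates R X + t. Camera axes: x right, y down, z forward; pixel columns grow to the right and rows downward; lengths in m; the calibration is good to about 2 mm. A picture is of the moment at which its call begins. camera_params takes no time and is no camera call.
- order.hand_in(): hands the job in; it is judged then, once.
The state is a dict: "time": time; "q": joint angles; "joint_vel": joint speeds; "joint_efforts": joint torques, N m; "position": TCP position; "tcp_rot": TCP orientation; "ft_force": force on the tool from outside, world axes, zero at the start; "moment": the same for the moment, N m; "width": opening from 0.0 (shut) to 1.0 (fully open); "grasp_force": force on a finger pad.
Only numpy, scipy, OpenCV 4.12 (cv2) and the standard library are available. Lean on these libraries where they do the work, as an engineer would, in place of code of your own. Each camera call takes 0.05 s, during which the arm holds its last target. There are 200 camera calls.

## Working session

There is one attempt and no reset: what is moved stays moved. The work goes in short steps, Python scripts to look and compute and a tool call to move; the robot and the scene stay as the last step left them, time stands still between calls to the robot, and variables do not carry over. Pictures are saved under pics/ and viewed, at most 10 in all, crops included, and the job is handed in when it is done.

Besides the shell and the picture viewer there is one more tool, called after ">>>" in YAML: its name, and indented under it one key for each argument. play_rows: Moves the arm, as the interface text tells. Shift numbers are shares of 0.15 m and turn numbers shares of 360 degrees, none past 1 either way. Its arguments: {"type":"object","properties":{"series":{"type":"array"},"claw":{"type":"number"}},"required":["series"]}

```bash
mkdir -p pics; cat > h.py <<'E'
import numpy as np, cv2
from scipy.spatial.transform import Rotation as Ro
from station import telemetry, imaging, order
def ray(n,uv):
    p=imaging.camera_params(n);K,R,t=[np.array(p[k],float) for k in('K','R','t')]
    d=np.linalg.inv(K)@[uv[0],uv[1],1.];d=d[:2]/d[2];r0=np.hypot(*d);r=r0
    for _ in range(30): r=r0/(1+p['k1']*r*r)
    s=d*(r/r0 if r0 else 1)
    return -R.T@t, R.T@np.array([s[0],s[1],1.])
def plane(n,uv,z):
    c,d=ray(n,uv);return c+d*(z-c[2])/d[2]
def two(uv1,uv2,a='scene',b='top'):
    c1,d1=ray(a,uv1);c2,d2=ray(b,uv2);d1/=np.linalg.norm(d1);d2/=np.linalg.norm(d2)
    s=np.linalg.lstsq(np.c_[d1,-d2],c2-c1,rcond=None)[0]
    p,q=c1+s[0]*d1,c2+s[1]*d2
    return (p+q)/2,np.linalg.norm(p-q)
def proj(n,X):
    p=imaging.camera_params(n);K,R,t=[np.array(p[k],float) for k in('K','R','t')]
    c=R@np.array(X,float)+t;s=c[:2]/c[2];s=s*(1+p['k1']*(s@s));return (K@[s[0],s[1],1])[:2]
def to_rows(target,down=None,yaw=None):
    o=telemetry.get_obs();Rt=Ro.from_quat(np.roll(o['tcp_rot'],-1))
    return Rt.inv().apply(np.array(target)-o['position'])/0.15
E
python3 - <<'E'
from h import *
for n in('scene','top'):
    cv2.imwrite(f'pics/{n}0.png',imaging.snapshot(n)); p=imaging.camera_params(n);print(n,p)
o=telemetry.get_obs();print(o)
E
```

```text
scene {'K': array([[541.22274269,   0.        , 274.64425749],
       [  0.        , 541.22274269, 212.82965904],
       [  0.        ,   0.        ,   1.        ]]), 'k1': -0.11419757191274492, 'R': array([[ 0.42203139,  0.90657381,  0.00366462],
       [ 0.72065456, -0.33302361, -0.60807259],
       [-0.55004228,  0.25926665, -0.79387297]]), 't': array([-0.23077232, -0.33688334,  1.48633551])}
top {'K': array([[530.8645327 ,   0.        , 282.33441704],
       [  0.        , 530.8645327 , 209.83732186],
       [  0.        ,   0.        ,   1.        ]]), 'k1': -0.20442275999301454, 'R': array([[-2.00676664e-03, -9.99941386e-01,  1.06394500e-02],
       [-9.90481419e-01,  5.23223292e-04, -1.37645502e-01],
       [ 1.37631867e-01, -1.08144000e-02, -9.90424413e-01]]), 't': array([-0.00581419,  0.58513654,  1.34576376])}
{'time': 0.1, 'q': array([-1.20172164,  0.60005537, -0.00255598,  1.60004479,  0.00181337,
        0.94291862, -0.07980585]), 'joint_vel': array([ 0.0009795 , -0.00115528, -0.00065046, -0.00205693,  0.00017131,
       -0.00048356,  0.00024529]), 'joint_efforts': array([ 6.14477627e-03, -7.66550875e+01,  1.50260914e+00, -2.52935135e+01,
       -5.22079901e-02,  1.35919737e-02,  5.96620566e-05]), 'position': array([0.31240724, 0.6537469 , 0.21784057]), 'tcp_rot': array([-9.02731555e-05,  2.21011829e-01,  9.75270867e-01, -7.06267229e-04]), 'ft_force': array([-0.4072571 ,  0.07445762,  0.36811408]), 'moment': array([-0.02561934, -0.03432235,  0.01994686]), 'grasp_force': 0.0, 'width': 0.9977425232630832}
```

View pics/scene0.png

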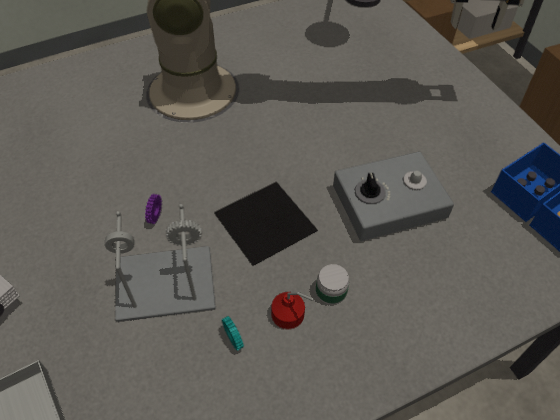

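View pics/top0.png

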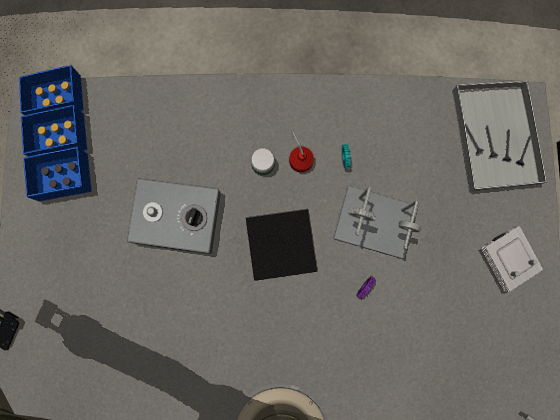

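The scene picture shows the stand with two hung discs at (183,232) and (120,240), the mat at (265,222), the demagnetiser with its pin at (415,180) and selector at (371,187), the can at (288,310) and the tin at (333,282). Top view: discs at (363,212) and (410,224), pin at (152,212), selector at (193,217).
The candidates for the gear are scene (183,232), which is steel and looks toothed, (120,240), which is smooth, and the purple (153,208) and turquoise (232,333) look-alikes. (183,232) fits the description, so I'll confirm it in a crop.

```bash
python3 - <<'E'
import cv2,numpy as np
s=cv2.imread('pics/scene0.png');t=cv2.imread('pics/top0.png')
f=lambda i,x,y,w,h,k:cv2.resize(i[y:y+h,x:x+w],(w*k,h*k),interpolation=cv2.INTER_CUBIC)
a=f(s,95,190,130,98,3)
b=f(t,325,178,110,84,4)[:,:400]
c=f(t,120,172,110,84,4)[:,:400]
d=f(s,330,150,130,98,3)
cv2.imwrite('pics/crop1.png',np.vstack([np.hstack([a,b[:294,:400]]),np.hstack([d,c[:294]])]))
E
```

```text
(no output)
```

View pics/crop1.png

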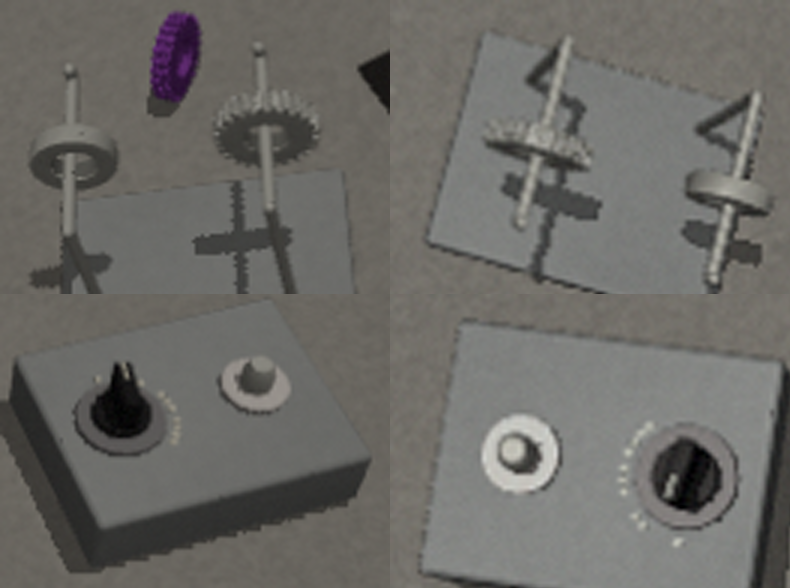

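The crop confirms it: the disc at scene (183,232), top (359,215), has teeth and is the gear. The one at (120,240) is the smooth ring. Next I measure the positions.

```bash
python3 - <<'E'
from h import *
np.set_printoptions(precision=4,suppress=True)
# hook bars: triangulated ends
print('tip',two((181,205.7),(357.7,233.8)),'top-plane',plane('top',(357.7,233.8),.170),plane('scene',(181,205.7),.170))
print('end',two((185,258),(369.5,189)),plane('top',(369.5,189),.16))
print('ring tip',plane('top',(405.7,248),.17),plane('scene',(118.3,213.5),.17),'end',plane('top',(416.7,202),.16),plane('scene',(117.7,267),.16))
s=cv2.imread('pics/scene0.png');t=cv2.imread('pics/top0.png')
# gear outline: bright & low sat in window, top half above bar
print('gear ell centre', two((95+267/3,190+127/3),(325+148/4,178+147/4)))
print('ring centre', two((95+74/3,190+156/3),(325+339/4,178+192/4)))
# mat
for n,i in(('scene',s),('top',t)):
    m=(i.max(2)<28).astype(np.uint8)
    m=cv2.morphologyEx(m,cv2.MORPH_OPEN,np.ones((3,3)))
    c=[k for k in cv2.findContours(m,0,1)[0] if 2000<cv2.contourArea(k)<9000]
    for k in c:
        M=cv2.moments(k);print(n,'mat',plane(n,(M['m10']/M['m00'],M['m01']/M['m00']),.004),cv2.minAreaRect(k))
        for q in cv2.approxPolyDP(k,6,True)[:,0]: print(plane(n,q,.004)[:2],end=' ')
    # seat: bright blob
    x0,y0,x1,y1=(395,165,435,195) if n=='scene' else (135,198,170,228)
    w=i[y0:y1,x0:x1].min(2); m=(w>115).astype(np.uint8)
    k=max(cv2.findContours(m,0,1)[0],key=cv2.contourArea);k=cv2.convexHull(k)
    e=cv2.fitEllipse(k);print(n,'seat',e,np.add(e[0],(x0,y0)),plane(n,np.add(e[0],(x0,y0)),.066), w.max())
# case corners in top at z=.06
i=t[165:270,115:235]
print('sel top',plane('top',(120+ (685-390)/4,172+(470-294)/4),.104),plane('scene',(330+122/3,150+(370-294)/3),.104))
E
```

```text
tip (array([ 0.5101, -0.1813,  0.172 ]), np.float64(0.003409615809837145)) top-plane [ 0.5098 -0.1832  0.17  ] [ 0.5092 -0.1794  0.17  ]
end (array([ 0.6192, -0.213 ,  0.164 ]), np.float64(0.004532094139695001)) [ 0.6192 -0.2159  0.16  ]
ring tip [ 0.4754 -0.2982  0.17  ] [ 0.4768 -0.294   0.17  ] end [ 0.5876 -0.3316  0.16  ] [ 0.5853 -0.3267  0.16  ]
gear ell centre (array([ 0.558 , -0.1949,  0.154 ]), np.float64(0.00450231153203663))
ring centre (array([ 0.53  , -0.3112,  0.1558]), np.float64(0.004217968678658709))
scene mat [ 0.5007 -0.0025  0.004 ] ((265.67510986328125, 221.40444946289062), (64.08638000488281, 80.28755187988281), 61.38954162597656)
[0.4089 0.0703] [ 0.4264 -0.0906] [ 0.5876 -0.0717] [0.5675 0.0886] scene seat ((19.874889373779297, 14.328389167785645), (16.37992286682129, 23.039016723632812), 106.35067749023438) [414.8749 179.3284] [0.5734 0.3347 0.066 ] 141Traceback (most recent call last):
  File "<stdin>", line 23, in <module>
cv2.error: OpenCV(4.12.0) /io/opencv/modules/imgproc/src/shapedescr.cpp:361: error: (-201:Incorrect size of input array) There should be at least 5 points to fit the ellipse in function 'fitEllipseNoDirect'
```

>>> play_rows:
  series:
    - {"linear":[-0.2,-0.25,-0.1],"delta_rot":[0,0,0]}
    - {"linear":[-0.45,-0.55,-0.1],"delta_rot":[0,0,0]}
    - {"linear":[-0.73,-0.88,-0.1],"delta_rot":[0,0,0]}
    - {"linear":[-0.73,-0.88,-0.1],"delta_rot":[0,0,0]}
  claw: 1

```text
time: 0.5
position: [0.356, 0.4829, 0.2335]
tcp_rot: [0.0, 0.223, 0.975, -0.001]
ft_force: [0.4, 0.4, -0.8]
width: 0.999
grasp_force: 0.0
```

```bash
python3 - <<'E'
from h import *
np.set_printoptions(precision=4,suppress=True)
o=telemetry.get_obs();print(o['q'],o['position'],o['time'])
t=cv2.imread('pics/top0.png')
i=t
m=(i.max(2)<28).astype(np.uint8);m=cv2.morphologyEx(m,cv2.MORPH_OPEN,np.ones((3,3)))
for k in cv2.findContours(m,0,1)[0]:
    if cv2.contourArea(k)>2000: M=cv2.moments(k);print('mat',cv2.contourArea(k),plane('top',(M['m10']/M['m00'],M['m01']/M['m00']),.004))
w=i[198:228,135:170].min(2);print(w.max(),np.percentile(w,[10,50,80,95]))
print('can',plane('scene',(289,309),.08),plane('top',(301,159),.09),'tin',plane('scene',(333,274),.06),plane('top',(263,160),.06))
E
```

```text
[-1.0279  0.4326 -0.0045  1.8776  0.0047  0.8334  0.0864] [0.356  0.4829 0.2335] 0.5
201 [125. 131. 159. 192.]
can [ 0.7503 -0.0659  0.08  ] [ 0.7095 -0.054   0.09  ] tin [0.7087 0.0511 0.06  ] [0.7139 0.0439 0.06  ]
```

>>> play_rows:
  series:
    - {"linear":[-0.25,-0.3,-0.1],"delta_rot":[0,0,0]}
    - {"linear":[-0.5,-0.6,-0.1],"delta_rot":[0,0,0]}
    - {"linear":[-0.75,-0.9,-0.1],"delta_rot":[0,0,0]}
    - {"linear":[-0.75,-0.9,-0.1],"delta_rot":[0,0,0]}

```text
time: 0.9
position: [0.3984, 0.3132, 0.2487]
tcp_rot: [0.0, 0.223, 0.975, -0.001]
ft_force: [0.8, 0.7, 0.6]
width: 0.999
grasp_force: 0.0
```

>>> play_rows:
  series:
    - {"linear":[-0.25,-0.3,-0.1],"delta_rot":[0,0,0]}
    - {"linear":[-0.5,-0.6,-0.1],"delta_rot":[0,0,0]}
    - {"linear":[-0.75,-0.9,-0.1],"delta_rot":[0,0,0]}
    - {"linear":[-0.75,-0.9,-0.1],"delta_rot":[0,0,0]}

```text
time: 1.3
position: [0.4413, 0.1432, 0.2638]
tcp_rot: [0.0, 0.223, 0.975, -0.0]
ft_force: [-0.2, 0.8, -0.2]
width: 1.001
grasp_force: 0.0
```

>>> play_rows:
  series:
    - {"linear":[-0.25,-0.3,-0.1],"delta_rot":[0,0,0]}
    - {"linear":[-0.5,-0.6,-0.1],"delta_rot":[0,0,0]}
    - {"linear":[-0.75,-0.9,-0.1],"delta_rot":[0,0,0]}
    - {"linear":[-0.75,-0.9,-0.1],"delta_rot":[0,0,0]}

```text
time: 1.7
position: [0.4846, -0.0272, 0.2788]
tcp_rot: [0.0, 0.223, 0.975, -0.0]
ft_force: [0.1, 0.6, -0.3]
width: 1.001
grasp_force: 0.0
```

```bash
python3 - <<'E'
from h import *
np.set_printoptions(precision=4,suppress=True)
o=telemetry.get_obs();print(o['q'],o['position'],o['time'],o['tcp_rot'])
R=Ro.from_quat(np.roll(o['tcp_rot'],-1))
d=np.array([.9593,-.2823,0]);th=np.radians(15)
z=d*np.sin(th)-[0,0,np.cos(th)];y=np.cross([0,0,1],d);T=Ro.from_matrix(np.c_[np.cross(y,z),y,z])
g=np.array([.558,-.1954,.150])
print(R.inv().apply(g-.15*z-o['position'])/.15,(R.inv()*T).as_rotvec()/2/np.pi)
E
```

```text
[-0.2     0.2364  0.1715  2.07   -0.0525  0.8387  1.1233] [ 0.4846 -0.0272  0.2788] 1.7 [ 0.0004  0.2228  0.9749 -0.0004]
[-0.6727 -0.8398 -0.1058] [-0.0035 -0.0414 -0.0258]
```

>>> play_rows:
  series:
    - {"linear":[-0.25,-0.3,-0.11],"delta_rot":[0,-0.015,-0.01]}
    - {"linear":[-0.5,-0.6,-0.11],"delta_rot":[-0.002,-0.03,-0.02]}
    - {"linear":[-0.673,-0.84,-0.106],"delta_rot":[-0.0035,-0.0414,-0.0258]}
    - {"linear":[-0.673,-0.84,-0.106],"delta_rot":[-0.0035,-0.0414,-0.0258]}
    - {"linear":[-0.673,-0.84,-0.106],"delta_rot":[-0.0035,-0.0414,-0.0258]}

```text
time: 2.2
position: [0.5205, -0.1828, 0.2945]
tcp_rot: [0.129, 0.142, 0.981, -0.018]
ft_force: [0.3, 0.5, 0.2]
width: 1.002
grasp_force: 0.0
```

```bash
python3 - <<'E'
from h import *
np.set_printoptions(precision=4,suppress=True)
o=telemetry.get_obs();print(o['q'],o['position'],o['time'])
R=Ro.from_quat(np.roll(o['tcp_rot'],-1));print(R.as_matrix())
a=imaging.snapshot('scene')[130:280,70:270];b=imaging.snapshot('top')[150:300,280:480]
cv2.imwrite('pics/pre.png',np.hstack([cv2.resize(k,None,fx=2,fy=2,interpolation=2) for k in(a,b)]))
E
```

```text
[ 0.0613  0.2032  0.1984  2.1051 -0.0563  0.577   1.5772] [ 0.5205 -0.1828  0.2945] 2.2
[[-0.9266  0.2833  0.2474]
 [ 0.2738  0.959  -0.0727]
 [-0.2579  0.0004 -0.9662]]
```

View pics/pre.png

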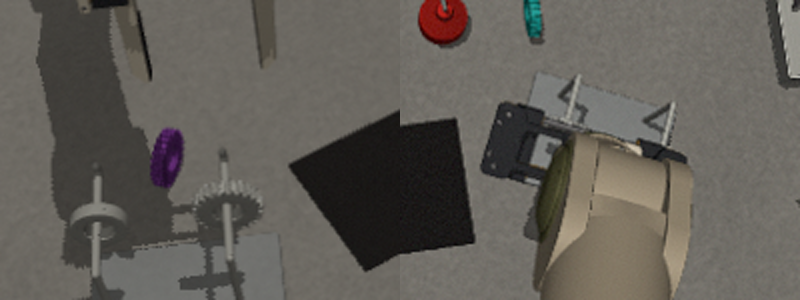

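The picture shows both fingertips at scene (144,167) and (202,162), straddling the bar of the gear's hook, with the gear at (184,232) still hanging. I'll go down along the tool axis.

>>> play_rows:
  series:
    - {"linear":[0,-0.005,0.2],"delta_rot":[0,0,0]}
    - {"linear":[0,-0.005,0.4],"delta_rot":[0,0,0]}
    - {"linear":[0,-0.005,0.6],"delta_rot":[0,0,0]}
    - {"linear":[0,-0.005,0.8],"delta_rot":[0,0,0]}
    - {"linear":[0,-0.005,1.0],"delta_rot":[0,0,0]}
    - {"linear":[0,-0.005,1.0],"delta_rot":[0,0,0]}

```text
time: 2.9
position: [0.5576, -0.1891, 0.1462]
tcp_rot: [0.126, 0.138, 0.982, -0.017]
ft_force: [-0.5, 0.2, 0.1]
width: 0.999
grasp_force: 0.0
```

>>> play_rows:
  series:
    - {"linear":[0,0,0.03],"delta_rot":[0,0,0]}
    - {"linear":[0,0,0.067],"delta_rot":[0,0,0]}
    - {"linear":[0,0,0.067],"delta_rot":[0,0,0]}

```text
time: 3.2
position: [0.5609, -0.192, 0.1406]
tcp_rot: [0.129, 0.139, 0.982, -0.018]
ft_force: [0.7, -0.2, -0.1]
width: 0.999
grasp_force: 0.0
```

```bash
python3 - <<'E'
from h import *
np.set_printoptions(precision=4,suppress=True)
o=telemetry.get_obs();print(o['q'],o['position'],o['time'],o['ft_force'])
p=o['position']
a=imaging.snapshot('scene')[170:280,90:240];b=imaging.snapshot('top')[160:270,310:460]
cv2.imwrite('pics/pre2.png',np.hstack([cv2.resize(a,None,fx=5,fy=5,interpolation=2)]))
for L in (0,.019): print(proj('scene',p-L*Ro.from_quat(np.roll(o['tcp_rot'],-1)).as_matrix()[:,2])-[90,170])
E
```

```text
[ 0.156   0.4759  0.0979  2.1855 -0.1546  0.223   1.6721] [ 0.5609 -0.192   0.1406] 3.2 [ 0.746  -0.2382 -0.0806]
[95.6817 67.1398]
[94.2738 59.3591]
```

View pics/pre2.png

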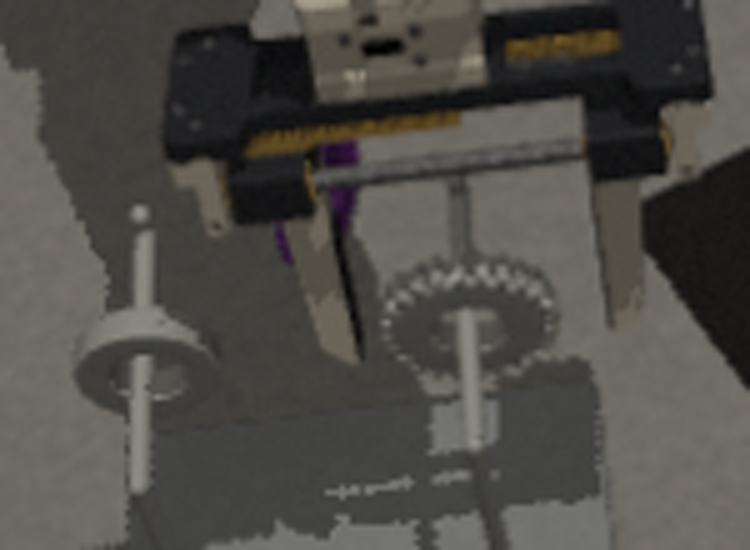

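The crop shows the gear centred at (470,322) between the fingertips at (345,355) and (625,325), so it sits a few mm towards -y of the middle. I'll shift over and close.

>>> play_rows:
  series:
    - {"linear":[0,-0.025,0],"delta_rot":[0,0,0]}
    - {"linear":[0,-0.025,0],"delta_rot":[0,0,0]}

```text
time: 3.5
position: [0.5595, -0.1967, 0.1405]
tcp_rot: [0.129, 0.14, 0.982, -0.018]
ft_force: [0.8, -0.4, -0.1]
width: 1.001
grasp_force: 0.0
```

>>> play_rows:
  series:
    - {"linear":[0,0,0],"delta_rot":[0,0,0]}
    - {"linear":[0,0,0],"delta_rot":[0,0,0]}
    - {"linear":[0,0,0],"delta_rot":[0,0,0]}
    - {"linear":[0,0,0],"delta_rot":[0,0,0]}
    - {"linear":[0,0,0],"delta_rot":[0,0,0]}
    - {"linear":[0,0,0],"delta_rot":[0,0,0]}
  claw: 0

```text
time: 4.1
position: [0.5596, -0.196, 0.1399]
tcp_rot: [0.129, 0.14, 0.982, -0.018]
ft_force: [0.1, -0.1, -0.6]
width: 0.708
grasp_force: 30.0
```

>>> play_rows:
  series:
    - {"linear":[-0.012,0,-0.047],"delta_rot":[0,0,0]}
    - {"linear":[-0.025,0,-0.094],"delta_rot":[0,0,0]}
    - {"linear":[-0.025,0,-0.094],"delta_rot":[0,0,0]}

```text
time: 4.4
position: [0.5599, -0.1962, 0.1556]
tcp_rot: [0.129, 0.14, 0.982, -0.018]
ft_force: [0.4, 0.3, -3.3]
width: 0.71
grasp_force: 30.0
```

>>> play_rows:
  series:
    - {"linear":[0.1,0,-0.027],"delta_rot":[0,0,0]}
    - {"linear":[0.2,0,-0.054],"delta_rot":[0,0,0]}
    - {"linear":[0.3,0,-0.08],"delta_rot":[0,0,0]}
    - {"linear":[0.3,0,-0.08],"delta_rot":[0,0,0]}

```text
time: 4.8
position: [0.5126, -0.1825, 0.1544]
tcp_rot: [0.128, 0.14, 0.982, -0.018]
ft_force: [-0.4, -0.6, -2.9]
width: 0.714
grasp_force: 30.0
```

>>> play_rows:
  series:
    - {"linear":[0.1,0,-0.027],"delta_rot":[0,0,0]}
    - {"linear":[0.2,0,-0.054],"delta_rot":[0,0,0]}
    - {"linear":[0.27,0,-0.072],"delta_rot":[0,0,0]}
    - {"linear":[0.27,0,-0.072],"delta_rot":[0,0,0]}

```text
time: 5.2
position: [0.4737, -0.1712, 0.1545]
tcp_rot: [0.128, 0.14, 0.982, -0.018]
ft_force: [0.8, 0.1, -2.5]
width: 0.708
grasp_force: 30.0
```

```bash
python3 - <<'E'
from h import *
np.set_printoptions(precision=4,suppress=True)
o=telemetry.get_obs();print(o['q'],o['position'],o['time'],o['ft_force'],o['width'])
a=imaging.snapshot('scene')[140:270,90:290]
cv2.imwrite('pics/off.png',cv2.resize(a,None,fx=4,fy=4,interpolation=2))
E
```

```text
[ 0.1524  0.3713  0.0953  2.3594 -0.1534  0.1543  1.6732] [ 0.4737 -0.1712  0.1545] 5.2 [ 0.8106  0.1458 -2.4733] 0.7083126641604058
```

View pics/off.png

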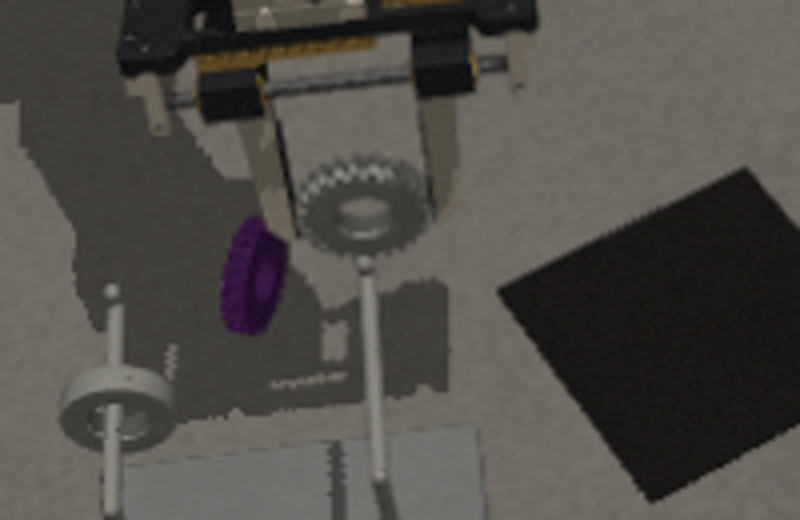

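The gear is clear of the hook and held squarely, at (363,208) in the crop. The ring is still hanging. I'll move over the mat.

>>> play_rows:
  series:
    - {"linear":[0.1,0.2,-0.1],"delta_rot":[0,0,0]}
    - {"linear":[0.2,0.45,-0.2],"delta_rot":[0,0,0]}
    - {"linear":[0.27,0.7,-0.27],"delta_rot":[0,0,0]}
    - {"linear":[0.27,0.95,-0.27],"delta_rot":[0,0,0]}
    - {"linear":[0.27,0.95,-0.27],"delta_rot":[0,0,0]}

```text
time: 5.75
position: [0.4693, -0.0157, 0.1839]
tcp_rot: [0.13, 0.136, 0.982, -0.017]
ft_force: [0.0, -0.2, -2.9]
width: 0.715
grasp_force: 30.0
```

```bash
cat > go.py <<'E'
from h import *
import sys
np.set_printoptions(precision=4,suppress=True)
def T(h,psi):  # heading deg, inward tilt deg; tool x = -heading side
    h=np.radians(h);d=np.array([np.cos(h),np.sin(h),0]);p=np.radians(psi)
    z=-d*np.sin(p)-[0,0,np.cos(p)];y=np.cross([0,0,1],d);return Ro.from_matrix(np.c_[np.cross(y,z),y,z])
def rel(pos,rot=None):
    o=telemetry.get_obs();R=Ro.from_quat(np.roll(o['tcp_rot'],-1))
    print('lin',R.inv().apply(np.array(pos)-o['position'])/.15, 'rot',None if rot is None else (R.inv()*rot).as_rotvec()/2/np.pi,'q',o['q'],'p',o['position'],'t',o['time'],'w',o['width'])
E
python3 - <<'E'
from go import *
t=T(0,40);z=t.as_matrix()[:,2]
rel(np.array([.48,0,.09])+.01*z,t)
E
```

```text
lin [0.1774 0.1069 0.6539] rot [ 0.0102  0.1521 -0.0444] q [-0.497   0.2996  0.4249  2.4075 -0.1278  0.215   1.3125] p [ 0.4693 -0.0157  0.1839] t 5.75 w 0.7153090032337334
```

>>> play_rows:
  series:
    - {"linear":[0.02,0.01,0.05],"delta_rot":[0.0013,0.019,-0.0055]}
    - {"linear":[0.04,0.02,0.1],"delta_rot":[0.0026,0.038,-0.011]}
    - {"linear":[0.06,0.04,0.2],"delta_rot":[0.0039,0.057,-0.0166]}
    - {"linear":[0.08,0.05,0.3],"delta_rot":[0.0052,0.076,-0.022]}
    - {"linear":[0.1,0.06,0.4],"delta_rot":[0.0065,0.095,-0.0277]}
    - {"linear":[0.13,0.08,0.5],"delta_rot":[0.0078,0.114,-0.033]}
    - {"linear":[0.15,0.09,0.6],"delta_rot":[0.009,0.133,-0.0388]}
    - {"linear":[0.177,0.107,0.654],"delta_rot":[0.0102,0.152,-0.0444]}

```text
time: 6.55
position: [0.4731, -0.0054, 0.0801]
tcp_rot: [-0.344, 0.003, 0.939, 0.001]
ft_force: [0.5, -0.2, -2.2]
width: 0.711
grasp_force: 30.0
```

```bash
python3 - <<'E'
from go import *
t=T(0,40);z=t.as_matrix()[:,2]
rel(np.array([.48,0,.031])+.01*z,t)
E
```

```text
lin [-0.2465  0.0358  0.2869] rot [ 0.0006 -0.0007 -0.0008] q [-0.1808  0.8302  0.1753  1.8167 -0.1517  1.2151  1.6558] p [ 0.4731 -0.0054  0.0801] t 6.55 w 0.7114394863272959
```

>>> play_rows:
  series:
    - {"linear":[-0.08,0.01,0.095],"delta_rot":[0,0,0]}
    - {"linear":[-0.16,0.02,0.19],"delta_rot":[0,0,0]}
    - {"linear":[-0.22,0.036,0.25],"delta_rot":[0,0,0]}
    - {"linear":[-0.24,0.036,0.28],"delta_rot":[0,0,0]}
    - {"linear":[-0.2465,0.036,0.287],"delta_rot":[0,0,0]}
    - {"linear":[-0.2465,0.036,0.287],"delta_rot":[0,0,0]}

```text
time: 7.15
position: [0.4716, 0.0001, 0.0256]
tcp_rot: [-0.342, 0.004, 0.94, 0.001]
ft_force: [0.5, 0.8, -3.2]
width: 0.713
grasp_force: 30.0
```

```bash
python3 - <<'E'
from go import *
o=telemetry.get_obs();print(o['ft_force'],o['position'])
a=imaging.snapshot('scene')[140:290,180:380]
cv2.imwrite('pics/lay.png',cv2.resize(a,None,fx=4,fy=4,interpolation=2))
E
```

```text
[ 0.5461  0.758  -3.2142] [0.4716 0.0001 0.0256]
```

View pics/lay.png

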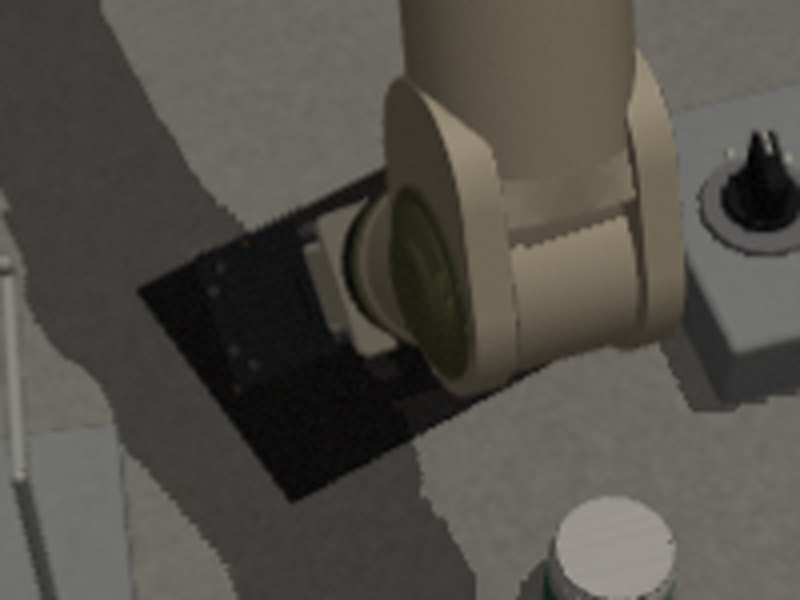

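The gear is hidden by the gripper, which is over the mat's inner half. The force reading still shows the gear's weight. I'll release it.

>>> play_rows:
  series:
    - {"linear":[0,0,0],"delta_rot":[0,0,0]}
    - {"linear":[0,0,0],"delta_rot":[0,0,0]}
    - {"linear":[0,0,0],"delta_rot":[0,0,0]}
    - {"linear":[0,0,0],"delta_rot":[0,0,0]}
    - {"linear":[0,0,0],"delta_rot":[0,0,0]}
    - {"linear":[0,0,0],"delta_rot":[0,0,0]}
  claw: 1

```text
time: 7.8
position: [0.4714, 0.0002, 0.0249]
tcp_rot: [-0.343, 0.004, 0.939, 0.001]
ft_force: [-0.3, -0.2, -0.3]
width: 1.0
grasp_force: 0.0
```

>>> play_rows:
  series:
    - {"linear":[0,0,-0.2],"delta_rot":[0,0,0]}
    - {"linear":[0.2,0,-0.5],"delta_rot":[0,0,0]}
    - {"linear":[0.5,0,-0.8],"delta_rot":[0,-0.02,0]}
    - {"linear":[0.5,0,-1],"delta_rot":[0,-0.04,0]}
    - {"linear":[0.5,0.3,-1],"delta_rot":[0,-0.06,0]}
    - {"linear":[0.5,0.6,-1],"delta_rot":[0,-0.08,0]}
    - {"linear":[0.5,0.9,-1],"delta_rot":[0,-0.1,0]}
    - {"linear":[0.5,1,-1],"delta_rot":[0,-0.11,0]}

```text
time: 8.6
position: [0.5103, 0.1549, 0.1887]
tcp_rot: [-0.002, 0.001, 1.0, 0.001]
ft_force: [-0.5, -1.1, 0.0]
width: 1.001
grasp_force: 0.0
```

```bash
python3 - <<'E'
from go import *
o=telemetry.get_obs();print(o['ft_force'],o['position'],o['q'])
s=imaging.snapshot('scene');t=imaging.snapshot('top');cv2.imwrite('pics/s1.png',s);cv2.imwrite('pics/t1.png',t)
a=s[170:290,190:350];b=t[170:290,180:340]
cv2.imwrite('pics/laid.png',cv2.resize(np.hstack([a,b]),None,fx=2.5,fy=2.5,interpolation=2))
E
```

```text
[-0.4655 -1.1104  0.0298] [0.5103 0.1549 0.1887] [-0.5417  0.4171  0.1971  2.0747 -0.1357  0.6649  1.315 ]
```

View pics/laid.png

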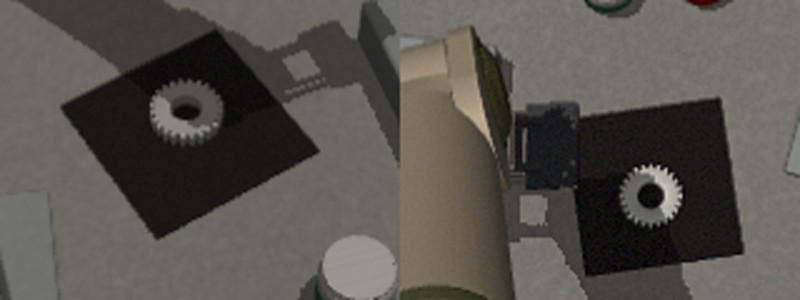

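The gear lies flat on the mat, in the top view at about (280,248) and in the scene at about (265,214). Next I measure the gear, seat and selector.

```bash
python3 - <<'E'
from go import *
s0=cv2.imread('pics/scene0.png');t0=cv2.imread('pics/top0.png');s1=cv2.imread('pics/s1.png');t1=cv2.imread('pics/t1.png')
def blob(n,i,box,thr,z,hull=True):
    x0,y0,x1,y1=box;w=cv2.resize(i[y0:y1,x0:x1].min(2),None,fx=4,fy=4,interpolation=2)
    m=(w>thr).astype(np.uint8);k=cv2.convexHull(max(cv2.findContours(m,0,1)[0],key=cv2.contourArea))
    e=cv2.fitEllipse(k);uv=(np.array(e[0])-1.5)/4+[x0,y0];print(n,uv,np.array(e[1])/4,plane(n,uv,z))
blob('top',t1,(262,230,298,266),50,.015);blob('scene',s1,(246,196,284,234),45,.011)
blob('top',t0,(138,200,168,226),165,.066);blob('scene',s0,(397,165,433,193),115,.066)
print(t0[200:226:3,138:168:3].min(2))
# pin tip and case corners
print('pin tip',plane('top',(120+(516-390)/4,172+(447-294)/4),.088),plane('scene',(330+260/3,150+(362-294)/3),.088))
for uv in [(461,320),(785,362),(421,572)]:
    print('case',plane('top',(120+(uv[0]-390)/4,172+(uv[1]-294)/4),.06))
print('selector skirt',plane('top',(120+(685-390)/4,172+(478-294)/4),.07),'bar top',plane('top',(120+(686-390)/4,172+(472-294)/4),.104))
E
```

```text
top [279.9816 247.7044] [25.5217 25.8754] [ 0.4879 -0.0004  0.015 ]
scene [263.9913 214.3389] [26.856  29.9794] [0.483  0.0033 0.011 ]
top [151.9857 211.5018] [18.4812 19.3116] [0.5774 0.331  0.066 ]
scene [414.8915 179.3455] [16.9741 23.3796] [0.5735 0.3347 0.066 ]
[[127 124 127 126 125 127 128 130 132 129]
 [125 127 127 139 188 196 176 126 129 132]
 [128 125 137 190 155 187 191 197 126 135]
 [127 129 195 125 180 126 112 194 101 128]
 [128 126 191 100 182 117  53 192  84 133]
 [129 130 190 187  59  53  91 191 112 130]
 [130 128 133 189 191 189 194 153 132 132]
 [131 129 130 127 142 148 121 130 134 131]
 [132 133 130 129 131 132 133 137 130 133]]
pin tip [0.5776 0.3271 0.088 ] [0.5729 0.3344 0.088 ]
case [0.6659 0.374  0.06  ]
case [0.6371 0.1585 0.06  ]
case [0.4997 0.3947 0.06  ]
selector skirt [0.5601 0.2206 0.07  ] bar top [0.5596 0.2147 0.104 ]
```

```bash
python3 - <<'E'
from go import *
rel([.4855,.0015,.045],T(0,0))
E
```

```text
lin [ 0.1513 -1.0118  0.9565] rot [ 0.0001 -0.0014 -0.0003] q [-0.5404  0.4182  0.1986  2.0744 -0.1353  0.6687  1.3177] p [0.5097 0.1532 0.1884] t 8.7 w 0.9998072703844249
```

>>> play_rows:
  series:
    - {"linear":[0.05,-0.3,0],"delta_rot":[0,0,0]}
    - {"linear":[0.1,-0.6,0.1],"delta_rot":[0,0,0]}
    - {"linear":[0.15,-0.85,0.4],"delta_rot":[0,-0.0014,0]}
    - {"linear":[0.15,-1.0,0.7],"delta_rot":[0,-0.0014,0]}
    - {"linear":[0.15,-1.0,0.95],"delta_rot":[0,-0.0014,0]}
    - {"linear":[0.15,-1.0,0.95],"delta_rot":[0,-0.0014,0]}

```text
time: 9.3
position: [0.4841, -0.0026, 0.0408]
tcp_rot: [-0.005, 0.006, 1.0, -0.001]
ft_force: [-1.3, 0.9, 1.2]
width: 1.0
grasp_force: 0.0
```

```bash
python3 - <<'E'
from go import *
rel([.4855,.0015,.0065],T(0,0))
E
```

```text
lin [-0.0116  0.0281  0.2286] rot [-0.0004 -0.0017 -0.0018] q [-0.1747  0.6261  0.0895  2.2781 -0.2037  0.2555  1.6553] p [ 0.4841 -0.0026  0.0408] t 9.3 w 0.9997499373080536
```

>>> play_rows:
  series:
    - {"linear":[0,0.02,0.05],"delta_rot":[0,-0.001,-0.001]}
    - {"linear":[-0.01,0.02,0.15],"delta_rot":[0,-0.001,-0.001]}
    - {"linear":[-0.01,0.02,0.21],"delta_rot":[0,-0.001,-0.001]}
    - {"linear":[-0.01,0.02,0.21],"delta_rot":[0,-0.001,-0.001]}
    - {"linear":[-0.01,0.02,0.21],"delta_rot":[0,-0.001,-0.001]}

```text
time: 9.8
position: [0.489, 0.0035, 0.0153]
tcp_rot: [0.004, 0.0, 1.0, -0.0]
ft_force: [0.8, 0.0, 0.1]
width: 1.0
grasp_force: 0.0
```

```bash
python3 - <<'E'
from go import *
rel([.4855,.0015,.0065],T(0,0)); print(telemetry.get_obs()['joint_vel'])
E
```

```text
lin [ 0.0237 -0.0133  0.0585] rot [-0.0001  0.0011 -0.    ] q [-0.1665  0.6752  0.0612  2.2893 -0.2123  0.1749  1.6607] p [0.489  0.0035 0.0153] t 9.8 w 0.9997829750563214
[ 0.0027 -0.0018  0.0022  0.0007 -0.0004 -0.0015  0.0001]
```

>>> play_rows:
  series:
    - {"linear":[0.024,-0.013,0.03],"delta_rot":[0,0.001,0]}
    - {"linear":[0.024,-0.013,0.058],"delta_rot":[0,0.001,0]}
    - {"linear":[0.024,-0.013,0.058],"delta_rot":[0,0.001,0]}

```text
time: 10.1
position: [0.4847, 0.0011, 0.0052]
tcp_rot: [-0.0, 0.001, 1.0, -0.0]
ft_force: [0.0, 0.7, -0.6]
width: 1.002
grasp_force: 0.0
```

>>> play_rows:
  series:
    - {"linear":[0,0,0],"delta_rot":[0,0,0]}
    - {"linear":[0,0,0],"delta_rot":[0,0,0]}
    - {"linear":[0,0,0],"delta_rot":[0,0,0]}
    - {"linear":[0,0,0],"delta_rot":[0,0,0]}
    - {"linear":[0,0,0],"delta_rot":[0,0,0]}
    - {"linear":[0,0,0],"delta_rot":[0,0,0]}
  claw: 0

```text
time: 10.7
position: [0.4849, 0.001, 0.0055]
tcp_rot: [-0.0, 0.001, 1.0, -0.001]
ft_force: [-0.3, 0.2, 0.8]
width: 0.711
grasp_force: 30.0
```

>>> play_rows:
  series:
    - {"linear":[0,0,0],"delta_rot":[0,0,0]}
    - {"linear":[0,0,0],"delta_rot":[0,0,0]}
    - {"linear":[0,0,0],"delta_rot":[0,0,0]}
    - {"linear":[0,0,0],"delta_rot":[0,0,0]}
    - {"linear":[0,0,0],"delta_rot":[0,0,0]}
  claw: 1

```text
time: 11.2
position: [0.4848, 0.0011, 0.0054]
tcp_rot: [-0.0, 0.0, 1.0, -0.0]
ft_force: [-0.8, 0.2, 0.5]
width: 0.998
grasp_force: 0.0
```

>>> play_rows:
  series:
    - {"linear":[0,0,-0.1],"delta_rot":[0,0,0]}
    - {"linear":[0,0,-0.1],"delta_rot":[0,0,0.02]}
    - {"linear":[0,0,-0.1],"delta_rot":[0,0,0.04]}
    - {"linear":[0,0,-0.1],"delta_rot":[0,0,0.06]}
    - {"linear":[0,0,-0.1],"delta_rot":[0,0,0.08]}
    - {"linear":[0,0,-0.1],"delta_rot":[0,0,0.1]}
    - {"linear":[0,0,-0.1],"delta_rot":[0,0,0.12]}
    - {"linear":[0,0,-0.1],"delta_rot":[0,0,0.14]}

```text
time: 12.0
position: [0.4849, 0.0012, 0.0204]
tcp_rot: [-0.0, 0.429, 0.904, -0.001]
ft_force: [-0.9, 1.0, 0.2]
width: 0.998
grasp_force: 0.0
```

>>> play_rows:
  series:
    - {"linear":[0,0,0],"delta_rot":[0,0,0.02]}
    - {"linear":[0,0,0],"delta_rot":[0,0,0.04]}
    - {"linear":[0,0,0],"delta_rot":[0,0,0.06]}
    - {"linear":[0,0,0],"delta_rot":[0,0,0.08]}
    - {"linear":[0,0,0],"delta_rot":[0,0,0.1]}
    - {"linear":[0,0,0],"delta_rot":[0,0,0.11]}
    - {"linear":[0,0,0],"delta_rot":[0,0,0.11]}
    - {"linear":[0,0,0],"delta_rot":[0,0,0.11]}

```text
time: 12.8
position: [0.4848, 0.0012, 0.0204]
tcp_rot: [0.0, 0.707, 0.708, -0.001]
ft_force: [-0.5, -0.1, 0.5]
width: 1.004
grasp_force: 0.0
```

```bash
python3 - <<'E'
from go import *
rel([.485,.001,.006],T(-90,0))
E
```

```text
lin [-0.0012  0.0011  0.0958] rot [-0.0001  0.0002  0.0002] q [-0.3507  0.6971  0.3419  2.3028 -0.909   0.2751  0.8075] p [0.4848 0.0012 0.0204] t 12.8 w 1.0035021614248483
```

>>> play_rows:
  series:
    - {"linear":[0,0,0.05],"delta_rot":[0,0,0]}
    - {"linear":[0,0,0.096],"delta_rot":[0,0,0]}
    - {"linear":[0,0,0.096],"delta_rot":[0,0,0]}

```text
time: 13.1
position: [0.4845, 0.001, 0.0051]
tcp_rot: [-0.0, 0.707, 0.707, -0.001]
ft_force: [-0.5, -0.5, 0.5]
width: 0.998
grasp_force: 0.0
```

>>> play_rows:
  series:
    - {"linear":[0,0,0],"delta_rot":[0,0,0]}
    - {"linear":[0,0,0],"delta_rot":[0,0,0]}
    - {"linear":[0,0,0],"delta_rot":[0,0,0]}
    - {"linear":[0,0,0],"delta_rot":[0,0,0]}
    - {"linear":[0,0,0],"delta_rot":[0,0,0]}
    - {"linear":[0,0,0],"delta_rot":[0,0,0]}
  claw: 0

```text
time: 13.7
position: [0.4851, 0.0012, 0.0061]
tcp_rot: [0.0, 0.707, 0.707, -0.0]
ft_force: [0.1, -0.2, 2.1]
width: 0.691
grasp_force: 30.0
```

>>> play_rows:
  series:
    - {"linear":[0,0,-0.2],"delta_rot":[0,0,0]}
    - {"linear":[0,0,-0.5],"delta_rot":[0,0,0]}
    - {"linear":[0,0,-0.8],"delta_rot":[0,0,0]}
    - {"linear":[0,0,-0.95],"delta_rot":[0,0,0]}
    - {"linear":[0,0,-0.95],"delta_rot":[0,0,0]}

```text
time: 14.2
position: [0.486, 0.0016, 0.1507]
tcp_rot: [0.001, 0.707, 0.707, 0.001]
ft_force: [-0.5, -0.5, -3.2]
width: 0.688
grasp_force: 30.0
```

```bash
python3 - <<'E'
from go import *
rel([.5755,.333,.11],T(-90,0))
E
```

```text
lin [2.2091 0.5955 0.2734] rot [ 0.0005  0.     -0.    ] q [-0.628   0.5173  0.737   2.2355 -0.6307  0.5988  0.5812] p [0.486  0.0016 0.1507] t 14.2 w 0.6884298149512621
```

>>> play_rows:
  series:
    - {"linear":[0.3,0.1,0],"delta_rot":[0,0,0]}
    - {"linear":[0.6,0.2,0],"delta_rot":[0,0,0]}
    - {"linear":[0.9,0.25,0],"delta_rot":[0,0,0]}
    - {"linear":[1,0.3,0],"delta_rot":[0,0,0]}
    - {"linear":[1,0.3,0],"delta_rot":[0,0,0]}

```text
time: 14.7
position: [0.53, 0.1541, 0.1465]
tcp_rot: [-0.0, 0.706, 0.709, -0.001]
ft_force: [-0.9, -1.0, -2.5]
width: 0.689
grasp_force: 30.0
```

>>> play_rows:
  series:
    - {"linear":[0.3,0.1,0],"delta_rot":[0,0,0]}
    - {"linear":[0.6,0.2,0],"delta_rot":[0,0,0]}
    - {"linear":[0.9,0.25,0],"delta_rot":[0,0,0]}
    - {"linear":[1,0.3,0],"delta_rot":[0,0,0]}
    - {"linear":[1,0.3,0],"delta_rot":[0,0,0]}

```text
time: 15.2
position: [0.5753, 0.3024, 0.1464]
tcp_rot: [0.0, 0.707, 0.708, -0.001]
ft_force: [0.0, -0.5, -3.3]
width: 0.693
grasp_force: 30.0
```

```bash
python3 - <<'E'
from go import *
rel([.5755,.3328,.11],T(-90,0))
E
```

```text
lin [0.2031 0.0022 0.2426] rot [-0.0002  0.0003  0.0002] q [-1.0432  0.7183  0.7773  1.8726 -0.6703  0.8356  0.0856] p [0.5753 0.3024 0.1464] t 15.2 w 0.6927615702184895
```

>>> play_rows:
  series:
    - {"linear":[0.1,0,0],"delta_rot":[0,0,0]}
    - {"linear":[0.203,0.002,0.1],"delta_rot":[0,0,0]}
    - {"linear":[0.203,0.002,0.2],"delta_rot":[0,0,0]}
    - {"linear":[0.203,0.002,0.29],"delta_rot":[0,0,0]}
    - {"linear":[0.203,0.002,0.29],"delta_rot":[0,0,0]}
    - {"linear":[0.203,0.002,0.29],"delta_rot":[0,0,0]}

```text
time: 15.8
position: [0.5755, 0.3304, 0.1041]
tcp_rot: [0.0, 0.708, 0.706, -0.001]
ft_force: [-0.0, 0.5, -2.6]
width: 0.688
grasp_force: 30.0
```

```bash
python3 - <<'E'
from go import *
rel([.5755,.3328,.09],T(-90,0));print(telemetry.get_obs()['ft_force'])
s=imaging.snapshot('scene');t=imaging.snapshot('top');cv2.imwrite('pics/s2.png',s);cv2.imwrite('pics/t2.png',t)
a=s[130:230,340:480]
cv2.imwrite('pics/hover.png',cv2.resize(a,None,fx=5.5,fy=5.5,interpolation=2))
for X in([.5755,.3328,.088],[.5755,.3328,.066]): print((proj('scene',X)-[340,130])*5.5)
E
```

```text
lin [0.0162 0.0002 0.094 ] rot [-0.0002  0.0003 -0.0004] q [-1.0463  0.7796  0.7329  1.8663 -0.7244  0.7868  0.0805] p [0.5755 0.3304 0.1041] t 15.8 w 0.6879650685339354
[-0.0199  0.4935 -2.64  ]
[422.0604 240.3981]
[410.8496 276.2423]
```

View pics/hover.png

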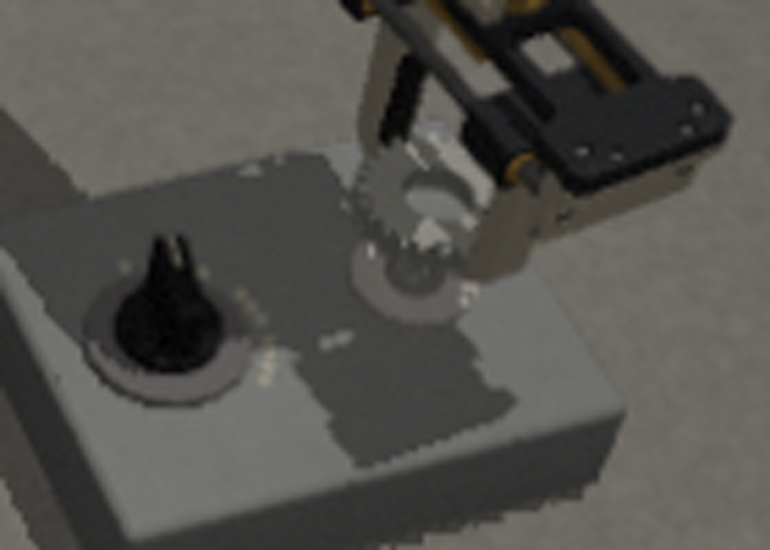

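The hover picture shows the gear flat in the fingers, its bore at (438,205), just above the pin at about (415,265). I'll lower it in small steps and watch the force.

>>> play_rows:
  series:
    - {"linear":[0.016,0,0.03],"delta_rot":[0,0,0]}
    - {"linear":[0.016,0,0.06],"delta_rot":[0,0,0]}
    - {"linear":[0.016,0,0.094],"delta_rot":[0,0,0]}
    - {"linear":[0.016,0,0.094],"delta_rot":[0,0,0]}

```text
time: 16.3
position: [0.5751, 0.3339, 0.0897]
tcp_rot: [-0.0, 0.707, 0.707, -0.001]
ft_force: [-0.2, -0.7, -3.5]
width: 0.686
grasp_force: 30.0
```

>>> play_rows:
  series:
    - {"linear":[0,0,0.01],"delta_rot":[0,0,0]}
    - {"linear":[0,0,0.02],"delta_rot":[0,0,0]}
    - {"linear":[0,0,0.02],"delta_rot":[0,0,0]}

```text
time: 16.6
position: [0.5755, 0.3339, 0.0874]
tcp_rot: [0.0, 0.707, 0.707, -0.001]
ft_force: [0.0, 0.4, -3.4]
width: 0.692
grasp_force: 30.0
```

>>> play_rows:
  series:
    - {"linear":[0,0,0.01],"delta_rot":[0,0,0]}
    - {"linear":[0,0,0.02],"delta_rot":[0,0,0]}
    - {"linear":[0,0,0.02],"delta_rot":[0,0,0]}

```text
time: 16.9
position: [0.5754, 0.3339, 0.0844]
tcp_rot: [0.0, 0.707, 0.707, -0.001]
ft_force: [-0.3, 0.2, -2.3]
width: 0.686
grasp_force: 30.0
```

>>> play_rows:
  series:
    - {"linear":[-0.007,0,0.01],"delta_rot":[0,0,0]}
    - {"linear":[-0.007,0,0.02],"delta_rot":[0,0,0]}
    - {"linear":[-0.007,0,0.02],"delta_rot":[0,0,0]}

```text
time: 17.2
position: [0.5755, 0.3327, 0.0813]
tcp_rot: [0.0, 0.707, 0.707, -0.001]
ft_force: [0.6, -0.9, -2.2]
width: 0.691
grasp_force: 30.0
```

>>> play_rows:
  series:
    - {"linear":[0,0,0.007],"delta_rot":[0,0,0]}
    - {"linear":[0,0,0.013],"delta_rot":[0,0,0]}
    - {"linear":[0,0,0.013],"delta_rot":[0,0,0]}

```text
time: 17.5
position: [0.5756, 0.3326, 0.0795]
tcp_rot: [0.0, 0.708, 0.707, -0.001]
ft_force: [-0.5, -1.1, -2.9]
width: 0.689
grasp_force: 30.0
```

>>> play_rows:
  series:
    - {"linear":[0,0,0.007],"delta_rot":[0,0,0]}
    - {"linear":[0,0,0.013],"delta_rot":[0,0,0]}
    - {"linear":[0,0,0.013],"delta_rot":[0,0,0]}

```text
time: 17.8
position: [0.5756, 0.3326, 0.0775]
tcp_rot: [0.0, 0.708, 0.707, -0.001]
ft_force: [0.6, -3.5, -2.1]
width: 0.688
grasp_force: 30.0
```

>>> play_rows:
  series:
    - {"linear":[0,0,0.007],"delta_rot":[0,0,0]}
    - {"linear":[0,0,0.013],"delta_rot":[0,0,0]}
    - {"linear":[0,0,0.013],"delta_rot":[0,0,0]}

```text
time: 18.1
position: [0.5756, 0.3326, 0.0756]
tcp_rot: [0.0, 0.708, 0.707, -0.001]
ft_force: [-0.6, -2.5, -2.4]
width: 0.687
grasp_force: 30.0
```

>>> play_rows:
  series:
    - {"linear":[0,0,0.007],"delta_rot":[0,0,0]}
    - {"linear":[0,0,0.013],"delta_rot":[0,0,0]}
    - {"linear":[0,0,0.013],"delta_rot":[0,0,0]}

```text
time: 18.4
position: [0.5756, 0.3326, 0.0736]
tcp_rot: [0.0, 0.708, 0.707, -0.001]
ft_force: [-0.3, -4.3, -1.9]
width: 0.69
grasp_force: 30.0
```

>>> play_rows:
  series:
    - {"linear":[-0.006,0,0],"delta_rot":[0,0,0]}
    - {"linear":[-0.006,0,0.007],"delta_rot":[0,0,0]}
    - {"linear":[-0.006,0,0.01],"delta_rot":[0,0,0]}

```text
time: 18.7
position: [0.5756, 0.3325, 0.0722]
tcp_rot: [-0.0, 0.707, 0.707, -0.0]
ft_force: [1.0, -0.6, -2.3]
width: 0.689
grasp_force: 30.0
```

>>> play_rows:
  series:
    - {"linear":[0,0,0.007],"delta_rot":[0,0,0]}
    - {"linear":[0,0,0.013],"delta_rot":[0,0,0]}
    - {"linear":[0,0,0.013],"delta_rot":[0,0,0]}

```text
time: 19.0
position: [0.5754, 0.3324, 0.0701]
tcp_rot: [-0.0, 0.707, 0.707, -0.001]
ft_force: [0.4, -0.1, -2.7]
width: 0.69
grasp_force: 30.0
```

>>> play_rows:
  series:
    - {"linear":[0,0,0.003],"delta_rot":[0,0,0]}
    - {"linear":[0,0,0.007],"delta_rot":[0,0,0]}
    - {"linear":[0,0,0.007],"delta_rot":[0,0,0]}

```text
time: 19.3
position: [0.5754, 0.3322, 0.0691]
tcp_rot: [-0.0, 0.707, 0.707, -0.001]
ft_force: [0.1, -0.3, -3.0]
width: 0.692
grasp_force: 30.0
```

Forces are clean. I'll continue in sub-millimetre steps until the seat carries the load.

>>> play_rows:
  series:
    - {"linear":[0,0,0.004],"delta_rot":[0,0,0]}
    - {"linear":[0,0,0.004],"delta_rot":[0,0,0]}

```text
time: 19.5
position: [0.5755, 0.332, 0.0686]
tcp_rot: [0.0, 0.707, 0.707, -0.001]
ft_force: [-0.1, -0.2, -3.1]
width: 0.687
grasp_force: 30.0
```

>>> play_rows:
  series:
    - {"linear":[0,0,0.004],"delta_rot":[0,0,0]}
    - {"linear":[0,0,0.004],"delta_rot":[0,0,0]}

```text
time: 19.7
position: [0.5756, 0.332, 0.0683]
tcp_rot: [0.0, 0.707, 0.707, -0.0]
ft_force: [-0.6, -0.2, -0.2]
width: 0.692
grasp_force: 30.0
```

>>> play_rows:
  series:
    - {"linear":[0,0,0.004],"delta_rot":[0,0,0]}
    - {"linear":[0,0,0.004],"delta_rot":[0,0,0]}

```text
time: 19.9
position: [0.5756, 0.332, 0.0682]
tcp_rot: [-0.0, 0.707, 0.707, -0.0]
ft_force: [-3.5, 0.2, 5.9]
width: 0.685
grasp_force: 30.0
```

The gear is seated: contact came at TCP z 0.068 as predicted, with about 9 N. I'll release and back off upward.

>>> play_rows:
  series:
    - {"linear":[0,0,0],"delta_rot":[0,0,0]}
    - {"linear":[0,0,0],"delta_rot":[0,0,0]}
    - {"linear":[0,0,0],"delta_rot":[0,0,0]}
    - {"linear":[0,0,0],"delta_rot":[0,0,0]}
    - {"linear":[0,0,0],"delta_rot":[0,0,0]}
    - {"linear":[0,0,0],"delta_rot":[0,0,0]}
  claw: 1

```text
time: 20.5
position: [0.5756, 0.332, 0.0674]
tcp_rot: [0.0, 0.707, 0.707, -0.001]
ft_force: [0.5, -1.3, -0.2]
width: 0.997
grasp_force: 0.0
```

>>> play_rows:
  series:
    - {"linear":[0,0,-0.1],"delta_rot":[0,0,0]}
    - {"linear":[0,0,-0.3],"delta_rot":[0,0,0]}
    - {"linear":[0,0,-0.6],"delta_rot":[0,0,0]}
    - {"linear":[0.3,0,-0.9],"delta_rot":[0,0,0]}
    - {"linear":[0.6,0,-1],"delta_rot":[0,0,0]}
    - {"linear":[0.9,-0.3,-1],"delta_rot":[0,0,0]}
    - {"linear":[1,-0.5,-1],"delta_rot":[0,0,0]}
    - {"linear":[1,-0.5,-1],"delta_rot":[0,0,0]}

```text
time: 21.3
position: [0.4945, 0.4885, 0.2174]
tcp_rot: [-0.002, 0.704, 0.71, -0.001]
ft_force: [-0.0, 0.0, -0.8]
width: 1.003
grasp_force: 0.0
```

```bash
python3 - <<'E'
from go import *
rel([.56,.22,.15],T(-90,0))
s=imaging.snapshot('scene');t=imaging.snapshot('top');cv2.imwrite('pics/s3.png',s);cv2.imwrite('pics/t3.png',t)
a=cv2.resize(s[145:235,335:455],(400,300),interpolation=2);b=cv2.resize(t[170:260,125:245],(400,300),interpolation=2)
cv2.imwrite('pics/seated.png',np.hstack([a,b]))
for X in([.5755,.3323,.08],[.56,.219,.104]):print((proj('scene',X)-[335,145])*10/3,(proj('top',X)-[125,170])*10/3)
E
```

```text
lin [-1.7939  0.4232  0.4457] rot [-0.0007 -0.0002  0.0013] q [-1.3566  0.7099  0.8656  1.7069 -0.6232  1.026  -0.2622] p [0.4945 0.4885 0.2174] t 21.3 w 1.0027442702646217
[269.3521 103.9   ] [ 84.0857 138.3564]
[117.6167 117.7633] [224.2906 154.5085]
```

View pics/seated.png

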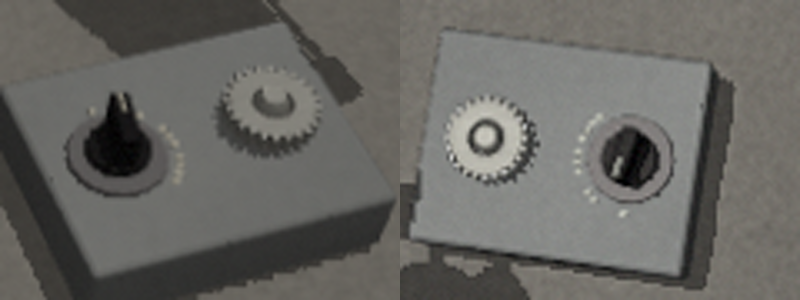

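The picture shows the gear fully down on the pin in both views, at (272,105) and (487,140) in the crop. The selector is at (110,150) and (635,158), with its pointer between one and two dots. Next I measure the selector's angle and position.

```bash
python3 - <<'E'
from go import *
t=cv2.imread('pics/t3.png');s=cv2.imread('pics/s3.png')
c=np.array([.5614,.2234])
for n,i in(('top',t),('scene',s)):
    ctr=proj(n,[*c,.104]);x0,y0=(ctr-14).astype(int)
    w=i[y0:y0+28,x0:x0+28].min(2).astype(int)
    r=np.hypot(*(np.indices(w.shape)[::-1]+np.array([x0,y0])[:,None,None]-ctr[:,None,None]))
    m=(w>75)&(r<8);ys,xs=np.nonzero(m);P=np.array([plane(n,(x+x0,y+y0),.104)[:2] for x,y in zip(xs,ys)])
    print(n,ctr,len(P))
    if len(P): v=P.mean(0)-c;print(P.mean(0),'cw from -x deg',np.degrees(np.arctan2(v[1],-v[0])),np.linalg.norm(v))
    if len(P)>2: u=np.linalg.svd(P-P.mean(0))[2][0];print('line dir',np.degrees(np.arctan2(u[1],-u[0])))
    if n=='top': print(w[4:24,4:24])
E
```

```text
top [190.5551 215.796 ] 54
[0.5627 0.2334] cw from -x deg 97.49456255171641 0.010085342907505318
line dir -0.30362850114361467
[[136 132 137 154 168 157 139 136 121 120 126 121 116 116 117 114 121 119
  116 126]
 [132 147 170 172 150 143 140 128 117 119 120 125 127 129 127 128 124 118
  113 117]
 [138 156 167 153 139 128 123 123 123 124 123 114  96 103 107 118 125 125
  123 126]
 [143 169 139 134 130 122 123 119 121 125 134  94  58  57  60  74 102 122
  130 123]
 [141 153 121 133 126 124 126 124 127 109  87  57  40  41  40  41  47  98
  124 127]
 [140 134 128 126 128 122 127 129 113  76  39  37  47  47  50  39   6  45
   71 119]
 [163 127 132 121 122 126 117  96  74  54  35  33  47  50  52  31   9   7
   14  64]
 [141 129 125 123 125 127 100  55  53  46  41  40  46  49  52  25   5   1
   11   8]
 [133 127 115 124 124 123  83  47  48  41  40  45  47  51  41  15   1   4
   11  17]
 [137 129 118 127 129 105  64  51  52  38  38  53  51  53  32   6   9  16
   19  11]
 [135 125 125 125 128 100  50  55  50  41  42  45  52  43  16   0   3  16
   18  14]
 [132 122 126 127 117  83  48  53  46 
[... 152 characters left out ...]
3  76  47  48  39  61 138 111  41  19   3   0  15  18
   44  53]
 [122 106 128 127 124  93  40  43  37 120 128  74  37  14   2   6  24  12
   50  55]
 [136 128 126 125 128 106  54  34  37 131 114  39  24   3   4  13  10  42
   51  55]
 [138 127 114 125 126 112  66  35  62 140 117  34  15   0   7  18  11  51
   52  55]
 [138 129 118 125 125 125  97  40  87 114  80  34   5   1  15  15  21  50
   59  37]
 [137 137 130 123 126 130 123  93  53  46  34  20   5  13  14  20  15  49
   37  21]
 [139 137 128 119 130 124 128 122 101  50   0   0   0   7  23  24  17  21
   30 102]]
scene [372.3793 180.1315] 61
[0.558  0.2329] cw from -x deg 70.25664759661802 0.01004107800899452
line dir 146.2933164063236
```

>>> play_rows:
  series:
    - {"linear":[-0.1,0.05,0],"delta_rot":[0,0,-0.02]}
    - {"linear":[-0.2,0.1,0],"delta_rot":[0,0,-0.04]}
    - {"linear":[-0.3,0.2,0],"delta_rot":[0,0,-0.06]}
    - {"linear":[-0.45,0.3,0],"delta_rot":[0,0,-0.08]}
    - {"linear":[-0.6,0.4,0],"delta_rot":[0,0,-0.1]}
    - {"linear":[-0.75,0.43,0],"delta_rot":[0,0,-0.12]}
    - {"linear":[-0.9,0.43,0],"delta_rot":[0,0,-0.14]}
    - {"linear":[-0.9,0.43,0],"delta_rot":[0,0,-0.16]}
  claw: 0.5

```text
time: 22.2
position: [0.5676, 0.3403, 0.2187]
tcp_rot: [0.001, 0.281, 0.96, -0.001]
ft_force: [0.3, 0.1, 0.3]
width: 0.496
grasp_force: 0.0
```

```bash
python3 - <<'E'
from go import *
rel([.5614,.2234,.15],T(-17,0))
a=plane('top',(176+4+13.5,201+4+3),.104);b=plane('top',(176+4+9,201+4+18),.104);v=b-a;print(np.degrees(np.arctan2(v[1],-v[0])),np.linalg.norm(v),(a+b)/2)
E
```

```text
lin [-0.3845 -0.6774  0.4604] rot [-0.0004  0.0003 -0.0434] q [-0.991   0.5792  0.5746  1.7775 -0.3856  0.9     0.7542] p [0.5676 0.3403 0.2187] t 22.2 w 0.4962679511581617
15.62937539909945 0.03922220917441348 [0.5622 0.2217 0.104 ]
```

>>> play_rows:
  series:
    - {"linear":[-0.13,-0.22,0],"delta_rot":[0,0,-0.015]}
    - {"linear":[-0.25,-0.45,0.1],"delta_rot":[0,0,-0.03]}
    - {"linear":[-0.385,-0.677,0.2],"delta_rot":[0,0,-0.0405]}
    - {"linear":[-0.385,-0.677,0.4],"delta_rot":[0,0,-0.0405]}
    - {"linear":[-0.385,-0.677,0.46],"delta_rot":[0,0,-0.0405]}
    - {"linear":[-0.385,-0.677,0.46],"delta_rot":[0,0,-0.0405]}
    - {"linear":[-0.385,-0.677,0.46],"delta_rot":[0,0,-0.0405]}

```text
time: 22.9
position: [0.5601, 0.2306, 0.1493]
tcp_rot: [0.0, 0.155, 0.988, -0.0]
ft_force: [-0.3, 0.3, 0.3]
width: 0.499
grasp_force: 0.0
```

```bash
python3 - <<'E'
from go import *
rel([.5614,.2234,.084],T(-16,0))
E
```

```text
lin [-0.0228 -0.0428  0.4351] rot [-0.0001  0.0001 -0.0052] q [-0.7788  0.5776  0.4424  1.9625 -0.3781  0.6825  1.1568] p [0.5601 0.2306 0.1493] t 22.9 w 0.4992164111094192
```

>>> play_rows:
  series:
    - {"linear":[-0.023,-0.043,0.1],"delta_rot":[0,0,-0.005]}
    - {"linear":[-0.023,-0.043,0.2],"delta_rot":[0,0,-0.005]}
    - {"linear":[-0.023,-0.043,0.3],"delta_rot":[0,0,-0.005]}
    - {"linear":[-0.023,-0.043,0.38],"delta_rot":[0,0,-0.005]}
    - {"linear":[-0.023,-0.043,0.435],"delta_rot":[0,0,-0.005]}
    - {"linear":[-0.023,-0.043,0.435],"delta_rot":[0,0,-0.005]}

```text
time: 23.5
position: [0.56, 0.2231, 0.082]
tcp_rot: [-0.001, 0.14, 0.99, -0.001]
ft_force: [0.2, -0.2, -0.4]
width: 0.498
grasp_force: 0.0
```

>>> play_rows:
  series:
    - {"linear":[0,0,0],"delta_rot":[0,0,0]}
    - {"linear":[0,0,0],"delta_rot":[0,0,0]}
    - {"linear":[0,0,0],"delta_rot":[0,0,0]}
    - {"linear":[0,0,0],"delta_rot":[0,0,0]}
    - {"linear":[0,0,0],"delta_rot":[0,0,0]}
  claw: 0

```text
time: 24.0
position: [0.5605, 0.2217, 0.0837]
tcp_rot: [-0.0, 0.14, 0.99, -0.001]
ft_force: [-1.6, -2.8, 1.9]
width: 0.146
grasp_force: 30.0
```

```bash
python3 - <<'E'
from go import *
rel([.5614,.2234,.084],T(-87.6,0))
o=telemetry.get_obs();print(o['ft_force'],o['moment'],o['grasp_force'])
E
```

```text
lin [-0.0026  0.0122 -0.0018] rot [-0.0003  0.0002  0.1985] q [-0.7113  0.6599  0.3642  2.0078 -0.4282  0.5492  1.2422] p [0.5605 0.2217 0.0837] t 24.0 w 0.1458174828592517
[-1.5971 -2.8489  1.858 ] [-0.3711  0.1867  0.0072] 29.989494681358337
```

>>> play_rows:
  series:
    - {"linear":[0,0,0],"delta_rot":[0,0,0.015]}
    - {"linear":[0,0,0],"delta_rot":[0,0,0.03]}
    - {"linear":[0,0,0],"delta_rot":[0,0,0.045]}
    - {"linear":[0,0,0],"delta_rot":[0,0,0.06]}
    - {"linear":[0,0,0],"delta_rot":[0,0,0.075]}
    - {"linear":[0,0,0],"delta_rot":[0,0,0.09]}
    - {"linear":[0,0,0],"delta_rot":[0,0,0.1]}
    - {"linear":[0,0,0],"delta_rot":[0,0,0.1]}

```text
time: 24.8
position: [0.5606, 0.2219, 0.0837]
tcp_rot: [0.0, 0.44, 0.898, -0.001]
ft_force: [-1.4, -4.1, 5.0]
width: 0.146
grasp_force: 30.0
```

```bash
python3 - <<'E'
from go import *
rel([.5614,.2234,.084],T(-87.6,0))
o=telemetry.get_obs();print(o['ft_force'],o['moment'],o['grasp_force'])
E
```

```text
lin [ 0.0047  0.0102 -0.0019] rot [-0.0002  0.0003  0.0983] q [-0.8207  0.6969  0.5412  2.0146 -0.6232  0.5986  0.8067] p [0.5606 0.2219 0.0837] t 24.8 w 0.14623383309151977
[-1.3852 -4.0737  4.9825] [-1.0576  0.2897 -0.0553] 29.98788446187973
```

>>> play_rows:
  series:
    - {"linear":[0,0,0],"delta_rot":[0,0,0.015]}
    - {"linear":[0,0,0],"delta_rot":[0,0,0.03]}
    - {"linear":[0,0,0],"delta_rot":[0,0,0.045]}
    - {"linear":[0,0,0],"delta_rot":[0,0,0.06]}
    - {"linear":[0,0,0],"delta_rot":[0,0,0.075]}
    - {"linear":[0,0,0],"delta_rot":[0,0,0.09]}
    - {"linear":[0,0,0],"delta_rot":[0,0,0.0985]}
    - {"linear":[0,0,0],"delta_rot":[0,0,0.0985]}

```text
time: 25.6
position: [0.5608, 0.2219, 0.0837]
tcp_rot: [0.001, 0.692, 0.722, -0.001]
ft_force: [-1.2, -5.2, 5.1]
width: 0.146
grasp_force: 30.0
```

>>> play_rows:
  series:
    - {"linear":[0,0,0],"delta_rot":[0,0,0]}
    - {"linear":[0,0,0],"delta_rot":[0,0,0]}
    - {"linear":[0,0,0],"delta_rot":[0,0,0]}
    - {"linear":[0,0,0],"delta_rot":[0,0,0]}
  claw: 0.45

```text
time: 26.0
position: [0.5606, 0.2235, 0.0833]
tcp_rot: [-0.0, 0.692, 0.722, -0.0]
ft_force: [0.0, -0.1, 0.4]
width: 0.429
grasp_force: 0.0
```

>>> play_rows:
  series:
    - {"linear":[0,0,-0.2],"delta_rot":[0,0,0]}
    - {"linear":[0,0,-0.5],"delta_rot":[0,0,0]}
    - {"linear":[0,0,-0.8],"delta_rot":[0,0,0]}
    - {"linear":[-0.3,-0.3,-1],"delta_rot":[0,0,0]}
    - {"linear":[-0.6,-0.6,-1],"delta_rot":[0,0,0]}
    - {"linear":[-0.9,-0.9,-1],"delta_rot":[0,0,0]}
    - {"linear":[-1,-1,-1],"delta_rot":[0,0,0]}
    - {"linear":[-1,-1,-1],"delta_rot":[0,0,0]}

```text
time: 26.8
position: [0.4136, 0.0642, 0.2336]
tcp_rot: [-0.001, 0.693, 0.721, -0.001]
ft_force: [1.0, 0.4, 1.0]
width: 0.45
grasp_force: 0.0
```

```bash
python3 - <<'E'
from go import *
rel([.5614,.2234,.084],T(-87.6,0))
t=imaging.snapshot('top');s=imaging.snapshot('scene')
print(t[203:231,178:206].min(2))
for n,i,z,b in(('top',t,.08,(135,195,172,228)),):
    x0,y0,x1,y1=b;m=(i[y0:y1,x0:x1].min(2)>165).astype(np.uint8);k=max(cv2.findContours(m,0,1)[0],key=cv2.contourArea)
    e=cv2.minEnclosingCircle(k);print(e[0],e[1],plane(n,np.add(e[0],(x0,y0)),.08))
print(proj('top',[.5614,.2234,.104]))
# can/tin/ring change
for n,i,o in(('scene',s,cv2.imread('pics/scene0.png')),):
    for name,b in(('can',(265,285,312,330)),('tin',(315,262,352,304)),('ring',(100,222,138,260))):
        x0,y0,x1,y1=b;print(name,cv2.phaseCorrelate(np.float32(o[y0:y1,x0:x1].mean(2)),np.float32(i[y0:y1,x0:x1].mean(2))))
E
```

```text
lin [1.0197 1.0296 0.9956] rot [-0.0004 -0.0002 -0.0003] q [-1.0687  0.3384  1.0446  2.2833 -0.4438  0.7364  0.3295] p [0.4136 0.0642 0.2336] t 26.8 w 0.45001667226299863
[[134 135 134 133 135 133 140 138 136 133 132 135 135 136 136 135 134 137
  137 134 135 137 133 133 132 133 135 136]
 [135 136 135 135 135 144 166 156 131 136 138 138 139 122 107 113 112 111
  122 133 137 136 130 133 134 132 135 135]
 [135 135 134 132 135 150 165 158 138 134 120 116 123 120 115 116 115 114
  119 116 115 123 132 136 136 132 137 133]
 [134 136 132 146 171 170 148 144 138 128 115 119 119 122 124 125 122 123
  124 117 113 122 116 114 134 137 138 133]
 [137 137 138 154 164 148 137 125 122 122 119 124 124 122 124 126 125 124
  122 124 120 122 119 113 109 132 136 133]
 [138 129 142 168 138 133 131 121 120 123 123 123 126 127 113 106 103 120
  128 125 124 124 127 119 115 100 132 134]
 [136 129 139 151 119 135 125 121 122 125 128 107  83  84  72  68  67  77
   82 100 124 126 125 124 123 105 107 133]
 [142 150 139 136 126 120 126 123 126 129 109  75  52  45  46  48  49  45
   46  58  71 100 121 123 122 121  9
[... 1934 characters left out ...]
28 128 129 128 126
  125 128 127 127 131 112  70 111 131 134]
 [135 134 141 144 134 143 134 133 118 109 125 128 125 127 127 127 124 125
  125 125 132 127  97  62  57 125 135 133]
 [137 134 133 137 164 172 136 134 135 121  99  99 120 130 131 129 131 133
  128 125  99  69 112 124 125 132 134 130]
 [138 134 133 139 158 145 116 136 138 137 130 116  87  70  70  82  87  80
   70  71 113 122 132 135 134 135 134 134]]
(15.5, 17.0) 11.80052375793457 [0.5742 0.3315 0.08  ]
[190.5551 215.796 ]
can ((-0.024569600380594636, 0.5892351140616832), 0.9779004226128261)
tin ((-0.005921135342916273, 0.4819834959164311), 0.9994969031545851)
ring ((0.012827081508572036, 0.0036931909372626137), 0.9945694941282273)
```

The pointer faces the three dots, the gear is seated, and the ring, can and tin haven't moved. The arm is clear, so I'm handing in.

```bash
python3 -c "
from station import order;print(order.hand_in())"
```

```text
the job is handed in; nothing more can be done
None
```

The job is handed in at about 27 s of the 72 s. The gear was laid flat on the mat, then seated fully down on the pin with about 9 N and released. The selector was then turned to the three-dot mark, and the ring, can and tin stayed where they were; no verdict came back.

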